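# Start up the downdraft sanding table

### The arm

A 6-joint arm with a two-finger parallel gripper is mounted at the origin on the work surface. World frame = base frame: x ahead of the robot, y to its left, z up, the work surface at z = 0. Lengths are in m, angles in degrees, forces in N, time in s.
With the tool pointing down it reaches from about 0.25 to 0.725 m from the base axis. Payload 9.7 kg.
Tool frame: the origin (TCP) lies between the finger pads; the fingertips stand 11 mm ahead of it and the grasp point (between the pads) lies 8 mm behind it; z points along the fingers, y is the direction in which the jaws open and shut (so a half turn about z gives the same grasp; the last joint's range is limited). The gripper opens to 85 mm and grips with 20 to 120 N. Pads are 22 mm wide; open, the fingers measure 114 mm over their backs; the gripper's body (76 mm by 85 mm) begins 54 mm behind the grasp point. The pads swing forward as they close: fully open they stand 13 mm farther back than shut.
Start: joints at [63.484, 4.979, 10.078, 95.1, 0, 90], TCP at [0.246, 0.492, 0.242] pointing down, gripper open.
Joint ranges: [-179.16, 179.16], [-48.56, 103.87], [-65.8, 70.77], [-126.05, 130.52], [-82.76, 87.17], [-180, 180]. Speed limits (degrees/s): [127.2, 127.2, 147.25, 180, 180, 180].

### API

Orientations are given as [roll, pitch, yaw] about the fixed x, y, z axes, in that order (R = Rz(yaw) Ry(pitch) Rx(roll)).
In Python, from workcell import bot gives the robot as it stands.
- The arm moves only by the tool play_rows, never from a script. Its argument "targets" is a list of rows, each an object of numbers: "fingers": the gripper command: -1 is shut, 1 is fully open, values between are in proportion; "x", "y", "z": the shift along the tool's x, y, z in m; "wx", "wy", "wz": the turn, a rotation vector about the tool's x, y, z in degrees. In form: [{"fingers": .., "x": .., "y": .., "z": .., "wx": .., "wy": .., "wz": ..}, ...]. A call has 1 to 20 rows; each row is the pose to reach, as a shift and turn from the pose commanded when the call began, along the tool's axes at that moment; what a row does not reach only later rows make up. A row lasts 1/12 s, in which the tool goes at most 41.7 mm and 7.16 degrees, less where a joint would pass 70% of its speed; a pose out of reach is approached as far as the arm can. A call with a gripper value outside its range is refused whole. The fingers move at their own pace and stop on an object; "grip_force" is the grip in N (left out, the last holds). Time passes only in rows, so rows that repeat a pose let the fingers close. It gives the time, the measured TCP pose, the force and the opening at its end, in the units of the state.
- bot.get_obs(): the state, without advancing time (a new reading comes with each control period).
- bot.camera(name): name is "side" or "top" or "wrist"; returns (picture, depth): 420x560x3 uint8, blue, green, red; 420x560 float32, m along the optical axis (not along the pixel's ray), 0 where there is no reading.
- bot.get_calibration(name): a dict with "fx", "fy", "cx", "cy" (pixels), "camera_from_world" (4x4, takes a point from world to camera coordinates). Camera axes: x right, y down, z forward; pixel columns grow to the right and rows downward; lengths in m; the calibration is good to about 2 mm. The wrist camera is an equidistant fisheye: a pixel r from the principal point sees the ray r / f radians off the axis. A picture is of the moment at which its call begins: read the wrist's pose just before it. get_calibration takes no time and is no camera call; for the wrist camera it gives the pose at the moment of the call.
- bot.job_done(): hands the job in, once; it reports no verdict.
Trained networks look in the newest picture that a camera, given by its name, has taken for a name from the list of things; names that differ only in an ending like _2 or _b are one class to them, and where a whole thing is asked for, a point or a joint stands for the part that bears it (a point fixed in the world has none). Each returns a list of dicts, best first, with "confidence" (0 to 1); they miss things now and then, are a little off and sometimes report something else, mostly with a low value. They report only what shows in the picture. A call takes as long as a camera call.
- bot.look_for(query, camera): "extent" ([left, top, right, bottom] in pixels, round what is visible of it).
- bot.outline_of(query, camera): "region" (420x560 bool, what is visible of it) and "extent" ([left, top, right, bottom] in pixels, round what is visible of it).
- bot.place_of(query, camera): "point" ([row, column] in pixels: a listed point, or the origin of a listed thing).
The state is a dict: "time": time; "q": joint angles; "qd": joint speeds; "joint_efforts": joint torques, N m; "ee_pos": TCP position; "tcp_rot": TCP orientation; "wrist_force": force on the tool from outside, world axes, zero at the start; "torque": the same for the moment, N m; "opening": finger opening in m.
Only numpy, scipy, OpenCV 4.12 (cv2) and the standard library are available. Lean on these libraries where they do the work, as an engineer would, in place of code of your own. Each camera call takes 0.05 s, during which the arm holds its last target.

### The job

Get the downdraft sanding table ready for work: switch the power on by pressing down the white-bar end of the black rocker switch; then, before the fan runs, press the blue filter-shaker button fully in, hold it in for two seconds and let it spring back; last, start the fan by pressing the green button fully in, where it stays. Do it all by pressing with the fingertips: do not touch the red stop button, and leave the loose things lying where they are.

Things in the scene. Friction and masses are not known exactly. Their poses are not given: they have to be found in the camera images.
- sanding_table: fixed grey bench-top machine, 480 mm deep (x) x 620 wide (y); slotted top 150 mm above the bench, 12 mm side rims, 50 mm rear guard. Its dark front fascia slopes down to the robot at 14 degrees, 150 to 123 mm high. Origin: centre of the underside; place and yaw vary. Midway up the fascia, in any order, 110 mm apart: rocker, blue button, green/red pair
- main_rocker (a joint): power rocker, hinge, rad: 0 = off (ring end down, white-bar end standing up; the start), 0.4 = on (white-bar end fully down). A stiff friction rocker: it stays where it is left, so press it right to its stop; 2 to 4 N on the white-bar end turn it
- rocker_bar_end (a point): spot to press on the black rocker: the middle of its white-bar half, the end up the slope. Rocker 46 mm long up the slope x 28 wide, its frame rim 6 mm above the fascia. When off, the spot stands 19 mm above the fascia, 15 mm up the slope from the rocker's middle; when on, about 6 mm lower. Axes with the rocker off: z straight out of the fascia, x up the slope, y along the row
- blue_button (a joint): filter-shaker button, slide, m: 0 = out (the start), 0.006 = fully in. A spring brings it back out; about 2.4 N starts it, 6 N holds it fully in
- blue_top (a point): centre of the top face of the round blue button: 28 mm diameter, 17 mm above the fascia when out (11 mm above its black collar, 36 mm diameter). z straight out of the fascia (press along -z), x up the slope, y along the row
- green_start (a joint): fan start button, slide, m: 0 = out (fan off, the start), 0.006 = fully in. It stays in where it is left, so press it right to its stop; about 4 N moves it. It is linked to the red stop button: as green goes in, red pops out 6 mm, and pressing red would release green
- green_top (a point): centre of the top face of the square green button, 28 x 28 mm, 20 mm above the fascia when out (12 mm above its grey housing). z straight out of the fascia (press along -z), x up the slope, y along the row. The red button's centre lies 54 mm from it along -y
- red_stop: red stop button, 28 x 28 mm, in the same grey housing (66 x 112 mm, 8 mm thick) as green; at the start it is in, top 14 mm above the fascia, and it comes out to 20 mm when green goes in. Origin on the fascia under its centre; axes as for green. Not to be touched
- puzzle_box: hexagonal red-brown wooden puzzle box with an inlaid pale star, 100 mm corner to corner, 28 mm high, loose on the slotted top of the sanding table; origin at the centre of its underside
- sanding_block: loose cork sanding block 110 x 64 x 36 mm on the slotted top; origin at the centre of its underside
- light_piece: small loose pale wooden triangle, about 45 mm a side, 14 mm thick, on the slotted top just behind the controls; origin at the centre of its underside
- dark_piece: small loose red-brown wooden triangle, about 45 mm a side, 14 mm thick, on the slotted top; origin at the centre of its underside
- try_square: loose try square on the slotted top: dark wooden stock 100 x 20 x 16 mm along its x, steel blade 30 mm wide reaching to 160 mm along its y; origin under the middle of the stock
- glue_bottle: cream glue bottle, 60 mm diameter, 170 mm high, orange cap, on the bench to the right; origin at the centre of its underside
- filler_tub: open white tub of wood filler, 110 mm diameter, 50 mm high, on the bench to the right; origin at the centre of its underside

How it is judged:
By the outcome, as a careful person would: the job done as asked, in the order asked, and still so for the second after the job is handed in, with the robot touching nothing.
It also fails if it takes over 54 s, if anything falls off the work surface, if the arm or the gripper's body presses on something with over 40 N, if the wrist force passes 120 N, or if a joint passes its speed limit or range.

## Working session

There is one attempt and no reset: what is moved stays moved. The work goes in short steps, Python scripts to look and compute and a tool call to move; the robot and the scene stay as the last step left them, time stands still between calls to the robot, and variables do not carry over. Pictures are saved under pics/ and viewed, and the job is handed in when it is done.

Besides the shell and the picture viewer there is one more tool, called after ">>>" in YAML: its name, and indented under it one key for each argument. play_rows: Moves the arm, as the interface text tells. Its arguments: {"type":"object","properties":{"targets":{"type":"array","items":{"type":"object","properties":{"fingers":{"type":"number"},"x":{"type":"number"},"y":{"type":"number"},"z":{"type":"number"},"wx":{"type":"number"},"wy":{"type":"number"},"wz":{"type":"number"}}}},"grip_force":{"type":"number"}},"required":["targets"]}

```bash
ls; mkdir -p pics
cat > h.py <<'E'
from workcell import bot
import numpy as np, cv2
from scipy.spatial.transform import Rotation as R
def unproj(cal,row,col,d):
    p=np.array([(col-cal['cx'])/cal['fx']*d,(row-cal['cy'])/cal['fy']*d,d,1])
    return (np.linalg.inv(np.array(cal['camera_from_world']))@p)[:3]
E
python3 - <<'E'
from h import *
o=bot.get_obs()
print({k:np.round(v,3) for k,v in o.items()})
for c in ['top','side','wrist']:
    im,d=bot.camera(c); cal=bot.get_calibration(c)
    cv2.imwrite(f'pics/{c}0.png',im); np.save(f'{c}_d.npy',d); 
    print(c,cal['fx'],cal['cx'],cal['cy'],np.round(cal['camera_from_world'],3).tolist())
    if c=='wrist':continue
    for q in ['rocker_bar_end','blue_top','green_top','red_stop','main_rocker','light_piece']:
        for r in bot.place_of(q,c)[:2]:
            u=r['point']; dd=d[int(round(u[0])),int(round(u[1]))]
            print(q,np.round(u,1),round(r['confidence'],2),np.round(unproj(cal,u[0],u[1],dd),4) if dd>0 else None)
E
```

```text
pics
{'time': np.float64(0.0), 'q': array([63.484,  5.012, 10.035, 95.097, -0.   , 90.001]), 'qd': array([-0.012,  0.083, -0.107,  0.022, -0.008, -0.098]), 'joint_efforts': array([ 3.0000e-03, -5.2039e+01,  4.6481e+01,  1.6000e-02,  0.0000e+00,
        0.0000e+00]), 'ee_pos': array([0.245, 0.492, 0.242]), 'tcp_rot': array([-179.926,    0.   ,  153.483]), 'wrist_force': array([ 0.079, -0.071, -0.41 ]), 'torque': array([0.053, 0.004, 0.02 ]), 'opening': np.float64(0.086)}
top 508.5673923301953 285.3421701909316 209.9049778217772 [[-0.082, -0.997, -0.006, -0.087], [-0.975, 0.082, -0.208, 0.59], [0.208, -0.011, -0.978, 1.206], [0.0, 0.0, 0.0, 1.0]]
rocker_bar_end [223.3 256.3] 0.6 [ 0.5349 -0.0655  0.1586]
blue_top [203.5 193. ] 0.64 [0.5912 0.0751 0.1677]
blue_top [236. 206.] 0.59 [0.5157 0.0511 0.1556]
green_top [252.9 147.5] 0.46 [0.4874 0.184  0.1601]
green_top [236.2 206. ] 0.38 [0.5153 0.0511 0.1555]
red_stop [249.5 175.5] 0.68 [0.4918 0.1234 0.1473]Traceback (most recent call last):
  File "<stdin>", line 10, in <module>
ValueError: it knows: blue_top, dark_piece, filler_tub, glue_bottle, green_top, light_piece, puzzle_box, red_stop, rocker_bar_end, sanding_block, sanding_table, try_square
```

View pics/top0.png

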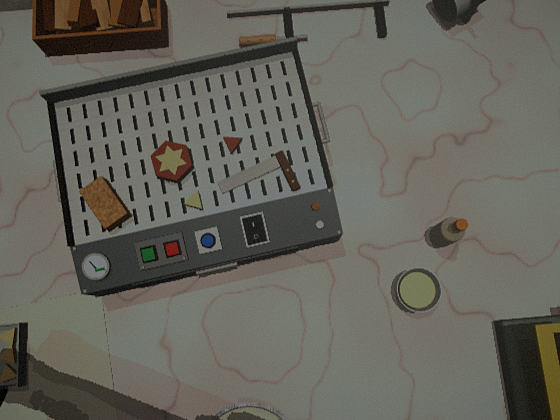

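Run:
```python
from h import *
for c in ['side','wrist']:
    im,d=bot.camera(c); cal=bot.get_calibration(c)
    cv2.imwrite(f'pics/{c}0.png',im); np.save(f'{c}_d.npy',d); 
    print(c,cal['fx'],cal['cx'],cal['cy'],np.round(cal['camera_from_world'],3).tolist())
    if c=='wrist':continue
    for q in ['rocker_bar_end','blue_top','green_top','red_stop','light_piece']:
        for r in bot.place_of(q,c)[:2]:
            u=r['point']; dd=d[int(round(u[0])),int(round(u[1]))]
            print(q,np.round(u,1),round(r['confidence'],2),np.round(unproj(cal,u[0],u[1],dd),4) if dd>0 else None)
```

```text
side 422.108993785568 281.2039150162636 206.47031291020517 [[-0.974, -0.227, 0.02, 0.525], [-0.148, 0.562, -0.814, 0.258], [0.173, -0.795, -0.581, 0.787], [0.0, 0.0, 0.0, 1.0]]
rocker_bar_end [214.6 290.2] 0.62 [ 0.5364 -0.0538  0.1627]
blue_top [253.6 294.7] 0.75 [0.5066 0.0458 0.1539]
green_top [316.3 289.6] 0.89 [0.4855 0.1865 0.1554]
red_stop [299.  289.7] 0.58 [0.4941 0.1447 0.146 ]
light_piece [257.1 239.4] 0.57 [0.5945 0.0903 0.1648]
wrist 325.19226210127806 284.83182415847756 207.77454771525532 [[0.448, 0.894, 0.0, -0.55], [0.864, -0.433, 0.259, -0.033], [0.231, -0.116, -0.966, 0.378], [0.0, 0.0, 0.0, 1.0]]
```

The top view shows the yawed table. On the fascia, green is at (col 149, row 254), red at (172, 248), blue at (208, 240) and the rocker at (255, 229).

Run:
```python
from h import *
im=cv2.imread('pics/top0.png'); cv2.imwrite('pics/topc.png',cv2.resize(im[190:300,70:350],None,fx=2.8,fy=2.8,interpolation=cv2.INTER_CUBIC))
im=cv2.imread('pics/side0.png'); cv2.imwrite('pics/sidec.png',cv2.resize(im[150:370,200:420],None,fx=2.7,fy=2.7,interpolation=cv2.INTER_CUBIC))
```

```text
(no output)
```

View pics/topc.png

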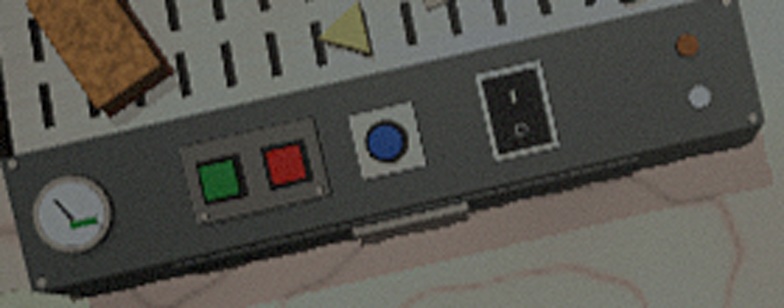

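View pics/sidec.png

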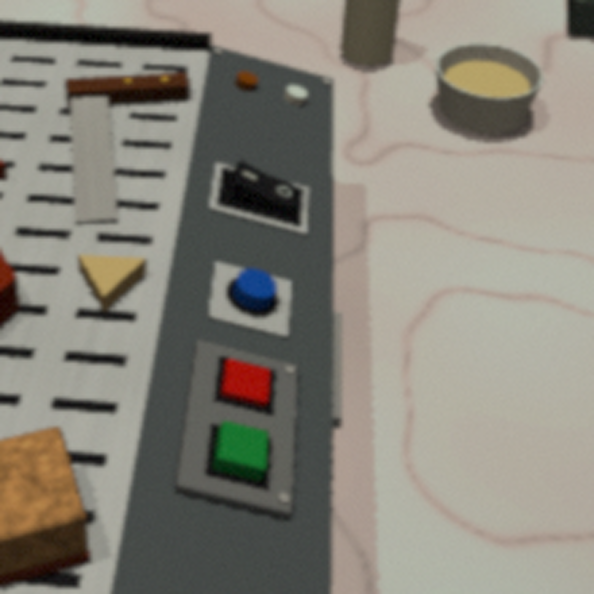

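View pics/wrist0.png

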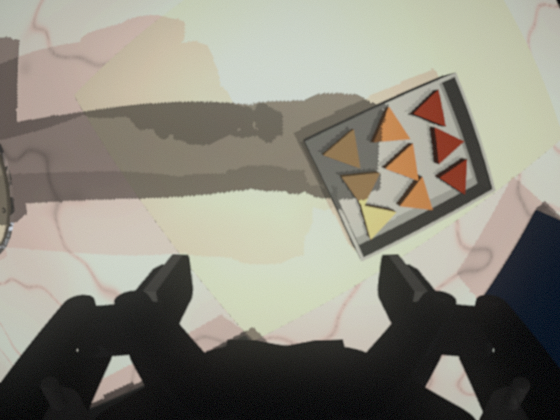

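```bash
cat > fit.py <<'E'
from h import *
def blobs(im):
    hsv=cv2.cvtColor(im,cv2.COLOR_BGR2HSV); H,S,V=cv2.split(hsv); out={}
    for n,m in dict(green=(H>45)&(H<85)&(S>120),blue=(H>100)&(H<125)&(S>110),red=((H<6)|(H>174))&(S>190)).items():
        nn,lab,st,ce=cv2.connectedComponentsWithStats(m.astype(np.uint8))
        out[n]=[(st[i],ce[i],lab==i) for i in range(1,nn) if st[i][4]>30]
    return out
if __name__=='__main__':
  for c in ['top','side']:
    im=cv2.imread(f'pics/{c}0.png'); d=np.load(f'{c}_d.npy') 
    cal=bot.get_calibration(c)
    rr,cc=np.mgrid[0:420,0:560]
    T=np.linalg.inv(np.array(cal['camera_from_world']))
    P=np.stack([(cc-cal['cx'])/cal['fx']*d,(rr-cal['cy'])/cal['fy']*d,d],-1)@T[:3,:3].T+T[:3,3]
    np.save(c+'_P.npy',P)
    # fascia
    m=(P[...,0]>.38)&(P[...,0]<.62)&(P[...,1]>-.25)&(P[...,1]<.35)&(P[...,2]>.118)&(P[...,2]<.152)&(d>0)
    g=cv2.cvtColor(im,cv2.COLOR_BGR2HSV); m&=(g[...,2]<100)&(g[...,1]<80)
    Q=P[m]; 
    keep=np.ones(len(Q),bool)
    for _ in range(15):
        A=np.c_[Q[:,:2],np.ones(len(Q))]; s=np.linalg.lstsq(A[keep],Q[keep,2],rcond=None)[0]
        r=Q[:,2]-A@s; keep=np.abs(r)<max(.002,1.5*np.median(np.abs(r)))
    n=np.array([-s[0],-s[1],1]); n/=np.linalg.norm(n)
    print(c,len(Q),keep.sum(),'plane',s,'tilt',np.degrees(np.arccos(n[2])),'yaw',np.degrees(np.arctan2(s[1],s[0])),'rms',r[keep].std())
    for k,v in blobs(im).items():
        for st,ce,mk in v:
            mk2=cv2.erode(mk.astype(np.uint8),np.ones((3,3)))>0
            if mk2.sum()==0: continue
            q=np.median(P[mk2],0); print(k,st.tolist(),np.round(ce,1),np.round(q,4),'h above plane',np.round((q[2]-(s@np.array([q[0],q[1],1])))*n[2],4))
E
python3 fit.py
```

```text
top 11409 7568 plane [0.2443049  0.0367422  0.00939814] tilt 13.877181166208182 yaw 8.552891201974823 rms 0.001522876801864541
green [141, 247, 15, 15, 167] [147.8 254. ] [0.4855 0.1841 0.1553] h above plane 0.0199
blue [201, 234, 13, 13, 125] [207.2 240.3] [0.5058 0.0493 0.1521] h above plane 0.0168
red [165, 242, 14, 14, 133] [171.6 248.4] [0.4885 0.1307 0.1491] h above plane 0.0151
side 13653 10487 plane [0.24667929 0.03530219 0.00958439] tilt 13.992692026794284 yaw 8.144279896269376 rms 0.0008334352566012842
green [0, 0, 280, 230, 37322] [113.9  74.7] [ 2.0285 -1.5825 -0.1633] h above plane -0.5991
green [285, 0, 11, 20, 156] [289.9   7.6] [ 1.0229 -2.3172  0.1252] h above plane -0.0533
green [301, 0, 5, 9, 44] [303.   4.] [ 0.9371 -2.3164  0.1508] h above plane -0.0079
green [350, 0, 32, 14, 399] [365.6   6.1] [ 0.5398 -2.3169  0.1584] h above plane 0.0945
green [420, 0, 90, 23, 1695] [465.5   9.4] [-0.0532 -2.3154  0.1744] h above plane 0.252
green [509, 0, 24, 39, 548] [519.6  16. ] [-0.3551 -2.3162  0.1617] h above plane 0.3119
green [503, 0, 57, 133, 4769] [540.   73.2] [-0.5696 -2.3153 -0.1743] h above plane 0.0373
green [284, 31, 12, 61, 531] [288.8  58.1] [ 1.0207 -2.3171 -0.1963] h above plane -0.3647
green [299, 32, 196, 56, 4097] [379.8  52.7] [ 0.5072 -2.3166 -0.1002] h above plane -0.1485
green [498, 48, 19, 26, 296] [506.6  57.8] [-0.3589 -2.3158 -0.0797] h above plane 0.0786
green [278, 306, 22, 23, 371] [288.8 316.9] [0.4864 0.1885 0.1556] h above plane 0.0188
green [288, 382, 4, 14, 38] [289.3 388.9] [0.4616 0.3001 0.1483] h above plane 0.0138
blue [286, 249, 16, 16, 201] [293.7 256.9] [0.5065 0.0547 0.1527] h above plane 0.0158
red [155, 257, 50, 24, 287] [179.7 272.5] [0.6704 0.1561 0.1666] h above plane -0.0135
red [282, 283, 19, 18, 246] [290.7 291.5] [0.4952 0.1327 0.1505] h above plane 0.0137
```

```bash
cat >> h.py <<'E'
YAW=8.5; a=np.radians(14); b=np.radians(YAW)
N=np.array([-np.sin(a)*np.cos(b),-np.sin(a)*np.sin(b),np.cos(a)]); XU=np.array([np.cos(a)*np.cos(b),np.cos(a)*np.sin(b),np.sin(a)]); YR=np.cross(N,XU)
BLUE=np.array([.5060,.0497,.1525])-.017*N   # base on fascia
RV=R.from_euler('xyz',[180,0,90+YAW],degrees=True).as_matrix()            # vertical
RT=np.stack([np.cross(XU,-N),XU,-N],1)  # tool y up slope, z into fascia
def rel(pos,Rt):
    o=bot.get_obs(); R0=R.from_euler('xyz',o['tcp_rot'],degrees=True).as_matrix()
    s=R0.T@(np.asarray(pos)-o['ee_pos']); w=R.from_matrix(R0.T@Rt).as_rotvec(degrees=True)
    print('t',round(float(o['time']),2),'pos',np.round(o['ee_pos'],4),'rot',np.round(o['tcp_rot'],2),'F',np.round(o['wrist_force'],2),'op',round(float(o['opening']),4))
    print('shift',np.round(s,4),'turn',np.round(w,2))
E
python3 - <<'E'
from h import *
print(YR,RV[:,1],RT,np.linalg.det(RT))
b=BLUE-.110*YR+.017*XU+.019*N; print('rocker',b)
rel([b[0],b[1],.235],RV)
E
```

```text
[-0.14780941  0.98901586  0.        ] [9.89015863e-01 1.47809411e-01 1.22464680e-16] [[-0.14780941  0.95963787  0.23926459]
 [ 0.98901586  0.14341884  0.03575833]
 [ 0.          0.2419219  -0.97029573]] 1.0000000000000002
rocker [ 0.53809435 -0.05672514  0.15855326]
t 0.6 pos [0.2455 0.4921 0.2423] rot [180.    -0.   153.48] F [-0.52  0.16  0.63] op 0.0855
shift [-0.5068 -0.3605  0.0073] turn [ 0.   -0.   54.98]
```

>>> play_rows:
  targets:
    - {"fingers": -1,"x": -0.507,"y": -0.3605,"z": 0.007,"wz": 55}
    - {"fingers": -1,"x": -0.507,"y": -0.3605,"z": 0.007,"wz": 55}
    - {"fingers": -1,"x": -0.507,"y": -0.3605,"z": 0.007,"wz": 55}
    - {"fingers": -1,"x": -0.507,"y": -0.3605,"z": 0.007,"wz": 55}
    - {"fingers": -1,"x": -0.507,"y": -0.3605,"z": 0.007,"wz": 55}
    - {"fingers": -1,"x": -0.507,"y": -0.3605,"z": 0.007,"wz": 55}
    - {"fingers": -1,"x": -0.507,"y": -0.3605,"z": 0.007,"wz": 55}
    - {"fingers": -1,"x": -0.507,"y": -0.3605,"z": 0.007,"wz": 55}
    - {"fingers": -1,"x": -0.507,"y": -0.3605,"z": 0.007,"wz": 55}
    - {"fingers": -1,"x": -0.507,"y": -0.3605,"z": 0.007,"wz": 55}
    - {"fingers": -1,"x": -0.507,"y": -0.3605,"z": 0.007,"wz": 55}
    - {"fingers": -1,"x": -0.507,"y": -0.3605,"z": 0.007,"wz": 55}
    - {"fingers": -1,"x": -0.507,"y": -0.3605,"z": 0.007,"wz": 55}
    - {"fingers": -1,"x": -0.507,"y": -0.3605,"z": 0.007,"wz": 55}
    - {"fingers": -1,"x": -0.507,"y": -0.3605,"z": 0.007,"wz": 55}
    - {"fingers": -1,"x": -0.507,"y": -0.3605,"z": 0.007,"wz": 55}
    - {"fingers": -1,"x": -0.507,"y": -0.3605,"z": 0.007,"wz": 55}
    - {"fingers": -1,"x": -0.507,"y": -0.3605,"z": 0.007,"wz": 55}
    - {"fingers": -1,"x": -0.507,"y": -0.3605,"z": 0.007,"wz": 55}
    - {"fingers": -1,"x": -0.507,"y": -0.3605,"z": 0.007,"wz": 55}

```text
$.targets[0]: bad value
```

>>> play_rows:
  targets:
    - {"fingers": -1,"x": -0.507,"y": -0.3605,"z": 0.007,"wx": 0,"wy": 0,"wz": 55}
    - {"fingers": -1,"x": -0.507,"y": -0.3605,"z": 0.007,"wx": 0,"wy": 0,"wz": 55}
    - {"fingers": -1,"x": -0.507,"y": -0.3605,"z": 0.007,"wx": 0,"wy": 0,"wz": 55}
    - {"fingers": -1,"x": -0.507,"y": -0.3605,"z": 0.007,"wx": 0,"wy": 0,"wz": 55}
    - {"fingers": -1,"x": -0.507,"y": -0.3605,"z": 0.007,"wx": 0,"wy": 0,"wz": 55}
    - {"fingers": -1,"x": -0.507,"y": -0.3605,"z": 0.007,"wx": 0,"wy": 0,"wz": 55}
    - {"fingers": -1,"x": -0.507,"y": -0.3605,"z": 0.007,"wx": 0,"wy": 0,"wz": 55}
    - {"fingers": -1,"x": -0.507,"y": -0.3605,"z": 0.007,"wx": 0,"wy": 0,"wz": 55}
    - {"fingers": -1,"x": -0.507,"y": -0.3605,"z": 0.007,"wx": 0,"wy": 0,"wz": 55}
    - {"fingers": -1,"x": -0.507,"y": -0.3605,"z": 0.007,"wx": 0,"wy": 0,"wz": 55}
    - {"fingers": -1,"x": -0.507,"y": -0.3605,"z": 0.007,"wx": 0,"wy": 0,"wz": 55}
    - {"fingers": -1,"x": -0.507,"y": -0.3605,"z": 0.007,"wx": 0,"wy": 0,"wz": 55}
    - {"fingers": -1,"x": -0.507,"y": -0.3605,"z": 0.007,"wx": 0,"wy": 0,"wz": 55}
    - {"fingers": -1,"x": -0.507,"y": -0.3605,"z": 0.007,"wx": 0,"wy": 0,"wz": 55}
    - {"fingers": -1,"x": -0.507,"y": -0.3605,"z": 0.007,"wx": 0,"wy": 0,"wz": 55}
    - {"fingers": -1,"x": -0.507,"y": -0.3605,"z": 0.007,"wx": 0,"wy": 0,"wz": 55}
    - {"fingers": -1,"x": -0.507,"y": -0.3605,"z": 0.007,"wx": 0,"wy": 0,"wz": 55}
    - {"fingers": -1,"x": -0.507,"y": -0.3605,"z": 0.007,"wx": 0,"wy": 0,"wz": 55}
    - {"fingers": -1,"x": -0.507,"y": -0.3605,"z": 0.007,"wx": 0,"wy": 0,"wz": 55}

```text
time: 2.18
ee_pos: [0.5379, -0.0559, 0.2356]
tcp_rot: [180.0, -0.0, 98.5]
wrist_force: [0.1, 0.8, 1.2]
opening: -0.0
```

```bash
cat >> h.py <<'E'
def pic(c,name,crop=None,s=2):
    cal=bot.get_calibration(c); im,d=bot.camera(c)
    x=im if crop is None else im[crop[1]:crop[3],crop[0]:crop[2]]
    cv2.imwrite(f'pics/{name}.png',x if crop is None else cv2.resize(x,None,fx=s,fy=s,interpolation=cv2.INTER_CUBIC)); return cal,im,d
def wray(cal,row,col):
    v=np.array([col-cal['cx'],row-cal['cy']])/cal['fx']; r=np.linalg.norm(v)
    d=np.array([*(np.sin(r)*v/r),np.cos(r)]); T=np.linalg.inv(np.array(cal['camera_from_world']))
    return T[:3,3],T[:3,:3]@d
def wproj(cal,p):
    q=np.array(cal['camera_from_world'])@np.append(p,1); q=q[:3]
    th=np.arctan2(np.hypot(q[0],q[1]),q[2]); u=q[:2]/np.hypot(q[0],q[1])*th*cal['fx']
    return np.array([u[1]+cal['cy'],u[0]+cal['cx']]) # row col
E
python3 - <<'E'
from h import *
cal,im,d=pic('wrist','w1')
from fit import blobs
for k,v in blobs(im).items():
    for st,ce,m in v: print(k,st.tolist(),np.round(ce,1))
for n,p in dict(blue=BLUE+.017*N,green=BLUE+.137*YR+.020*N,red=BLUE+.083*YR+.014*N,bar=BLUE-.110*YR+.015*XU+.019*N,mid=BLUE-.110*YR+.016*N).items(): print(n,np.round(wproj(cal,p),1))
pic('side','s1',(200,130,420,350),2.7)
E
```

```text
green [536, 386, 24, 34, 406] [551.5 408.1]
blue [242, 41, 43, 41, 1390] [262.9  61.7]
blue [ 57.1 259.8]
green [-107.2  261.4]
red [-49.1 262.5]
bar [222.4 281.7]
mid [219.5 261.8]
```

View pics/w1.png

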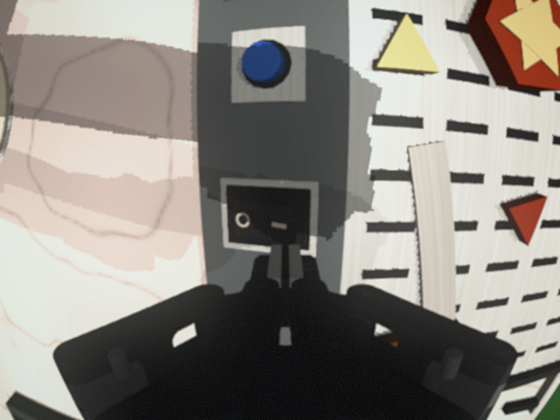

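View pics/s1.png

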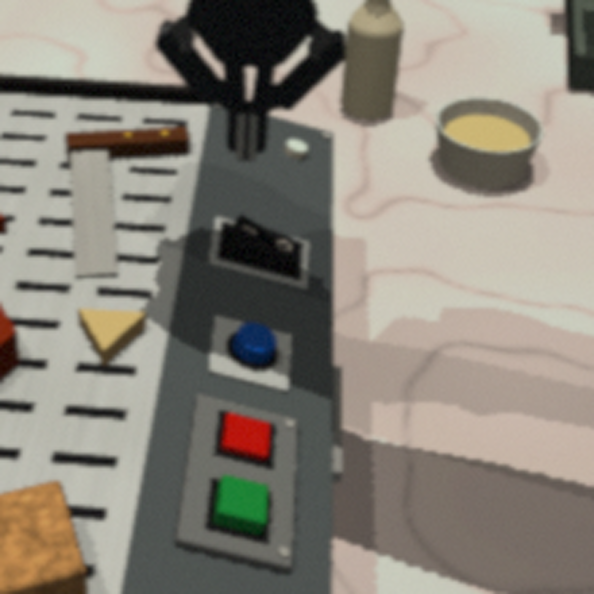

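The wrist view shows the rocker's bar mark at (col 279, row 225) against a predicted (282, 222), and blue at (263, 62) against (260, 57). Both agree to 1–3 mm. The fingers are shut above the bar half. Next I descend.

>>> play_rows:
  targets:
    - {"fingers": -1,"x": -0.002,"y": 0,"z": 0.03,"wx": 0,"wy": 0,"wz": 0}
    - {"fingers": -1,"x": -0.002,"y": 0,"z": 0.05,"wx": 0,"wy": 0,"wz": 0}
    - {"fingers": -1,"x": -0.002,"y": 0,"z": 0.058,"wx": 0,"wy": 0,"wz": 0}
    - {"fingers": -1,"x": -0.002,"y": 0,"z": 0.06,"wx": 0,"wy": 0,"wz": 0}
    - {"fingers": -1,"x": -0.002,"y": 0,"z": 0.06,"wx": 0,"wy": 0,"wz": 0}
    - {"fingers": -1,"x": -0.002,"y": 0,"z": 0.06,"wx": 0,"wy": 0,"wz": 0}

```text
time: 2.78
ee_pos: [0.5389, -0.0585, 0.1767]
tcp_rot: [179.9, 0.0, 98.5]
wrist_force: [0.8, -0.3, 0.9]
opening: 0.0005
```

>>> play_rows:
  targets:
    - {"fingers": -1,"x": 0,"y": 0,"z": 0.002,"wx": 0,"wy": 0,"wz": 0}
    - {"fingers": -1,"x": 0,"y": 0,"z": 0.004,"wx": 0,"wy": 0,"wz": 0}
    - {"fingers": -1,"x": 0,"y": 0,"z": 0.006,"wx": 0,"wy": 0,"wz": 0}
    - {"fingers": -1,"x": 0,"y": 0,"z": 0.006,"wx": 0,"wy": 0,"wz": 0}

```text
time: 3.12
ee_pos: [0.5391, -0.0588, 0.1697]
tcp_rot: [179.9, 0.0, 98.5]
wrist_force: [2.3, 0.5, 2.5]
opening: -0.0001
```

>>> play_rows:
  targets:
    - {"fingers": -1,"x": 0,"y": 0,"z": 0.001,"wx": 0,"wy": 0,"wz": 0}
    - {"fingers": -1,"x": 0,"y": 0,"z": 0.002,"wx": 0,"wy": 0,"wz": 0}
    - {"fingers": -1,"x": 0,"y": 0,"z": 0.003,"wx": 0,"wy": 0,"wz": 0}
    - {"fingers": -1,"x": 0,"y": 0,"z": 0.004,"wx": 0,"wy": 0,"wz": 0}
    - {"fingers": -1,"x": 0,"y": 0,"z": 0.004,"wx": 0,"wy": 0,"wz": 0}

```text
time: 3.53
ee_pos: [0.5383, -0.0588, 0.1649]
tcp_rot: [-180.0, -0.0, 98.5]
wrist_force: [-0.3, -0.3, 1.2]
opening: 0.0001
```

>>> play_rows:
  targets:
    - {"fingers": -1,"x": 0,"y": 0,"z": 0.001,"wx": 0,"wy": 0,"wz": 0}
    - {"fingers": -1,"x": 0,"y": 0,"z": 0.002,"wx": 0,"wy": 0,"wz": 0}
    - {"fingers": -1,"x": 0,"y": 0,"z": 0.002,"wx": 0,"wy": 0,"wz": 0}

```text
time: 3.78
ee_pos: [0.5385, -0.0588, 0.1642]
tcp_rot: [180.0, 0.0, 98.5]
wrist_force: [-1.0, -0.6, 6.9]
opening: -0.0002
```

>>> play_rows:
  targets:
    - {"fingers": -1,"x": 0,"y": 0,"z": 0.001,"wx": 0,"wy": 0,"wz": 0}
    - {"fingers": -1,"x": 0,"y": 0,"z": 0.0015,"wx": 0,"wy": 0,"wz": 0}
    - {"fingers": -1,"x": 0,"y": 0,"z": 0.0015,"wx": 0,"wy": 0,"wz": 0}

```text
time: 4.03
ee_pos: [0.5387, -0.0588, 0.1639]
tcp_rot: [179.9, 0.0, 98.5]
wrist_force: [-3.7, 1.3, 16.7]
opening: -0.0001
```

>>> play_rows:
  targets:
    - {"fingers": -1,"x": 0,"y": 0,"z": 0.0008,"wx": 0,"wy": 0,"wz": 0}
    - {"fingers": -1,"x": 0,"y": 0,"z": -0.02,"wx": 0,"wy": 0,"wz": 0}
    - {"fingers": -1,"x": 0,"y": 0,"z": -0.05,"wx": 0,"wy": 0,"wz": 0}
    - {"fingers": -1,"x": 0,"y": 0,"z": -0.07,"wx": 0,"wy": 0,"wz": 0}
    - {"fingers": -1,"x": 0,"y": 0,"z": -0.07,"wx": 0,"wy": 0,"wz": 0}
    - {"fingers": -1,"x": 0,"y": 0,"z": -0.07,"wx": 0,"wy": 0,"wz": 0}

```text
time: 4.53
ee_pos: [0.5388, -0.0588, 0.2324]
tcp_rot: [179.9, 0.0, 98.5]
wrist_force: [-0.1, -0.6, -0.4]
opening: 0.0001
```

Run:
```python
from h import *
pic('wrist','w2',(180,20,360,300),2.1)
pic('side','s2',(240,170,340,270),6)
q=BLUE+(.017+.011+.05)*N
rel(q,RT)
```

```text
t 4.63 pos [ 0.5382 -0.0587  0.2306] rot [-1.799e+02 -2.000e-02  9.848e+01] F [-0.1  -0.23  0.15] op 0.0002
shift [ 0.112  -0.0306  0.019 ] turn [-14.1   -0.02  -0.02]
```

View pics/w2.png

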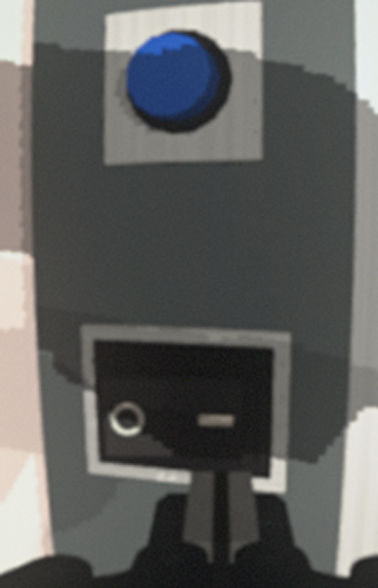

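View pics/s2.png

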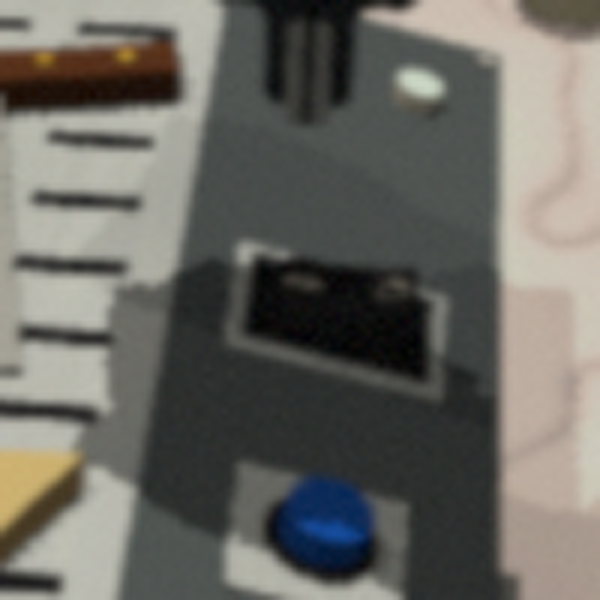

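The rocker is now flipped: the ring end stands up and the bar end is down. Next is blue.

>>> play_rows:
  targets:
    - {"fingers": -1,"x": 0.035,"y": -0.01,"z": 0.006,"wx": -7,"wy": 0,"wz": 0}
    - {"fingers": -1,"x": 0.07,"y": -0.02,"z": 0.012,"wx": -14.1,"wy": 0,"wz": 0}
    - {"fingers": -1,"x": 0.1,"y": -0.0306,"z": 0.019,"wx": -14.1,"wy": 0,"wz": 0}
    - {"fingers": -1,"x": 0.112,"y": -0.0306,"z": 0.019,"wx": -14.1,"wy": 0,"wz": 0}
    - {"fingers": -1,"x": 0.112,"y": -0.0306,"z": 0.019,"wx": -14.1,"wy": 0,"wz": 0}
    - {"fingers": -1,"x": 0.112,"y": -0.0306,"z": 0.019,"wx": -14.1,"wy": 0,"wz": 0}

```text
time: 5.13
ee_pos: [0.491, 0.0481, 0.2119]
tcp_rot: [166.0, 0.0, 98.6]
wrist_force: [-0.5, 0.4, 0.6]
opening: 0.0002
```

Run:
```python
from h import *
from fit import blobs
cal,im,d=pic('wrist','w3')
for k,v in blobs(im).items():
    for st,ce,m in v: print(k,st.tolist(),np.round(ce,1))
for n,p in dict(blue=BLUE+.017*N,green=BLUE+.137*YR+.020*N,red=BLUE+.083*YR+.014*N).items(): print(n,np.round(wproj(cal,p),1))
o=bot.get_obs();R0=R.from_euler('xyz',o['tcp_rot'],degrees=True).as_matrix()
print('tip',wproj(cal,o['ee_pos']+.011*R0[:,2]))
rel(BLUE+(.017+.011+.01)*N,RT)
```

```text
green [262, 0, 49, 34, 1585] [286.3  16. ]
green [488, 378, 72, 42, 1734] [529.5 405.9]
blue [263, 208, 45, 38, 1377] [284.9 227.8]
red [263, 76, 46, 45, 1179] [280.   95.4]
blue [229.7 285.1]
green [  5.5 285.2]
red [ 93.9 285.2]
tip [263.83254903 286.20914224]
t 5.18 pos [0.4917 0.0475 0.2123] rot [1.6594e+02 1.0000e-02 9.8530e+01] F [ 0.04 -0.56  0.36] op -0.0001
shift [ 0.0001 -0.0004  0.0405] turn [0.06 0.01 0.04]
```

View pics/w3.png

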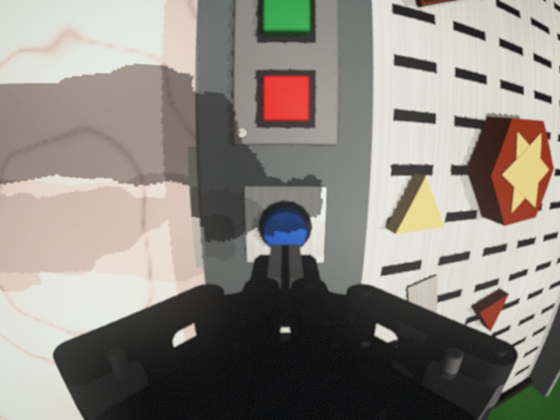

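Blue is centred in the fingers' line (col 285, row ~229, predicted 285, 230). I'll descend onto it.

>>> play_rows:
  targets:
    - {"fingers": -1,"x": 0,"y": 0,"z": 0.025,"wx": 0,"wy": 0,"wz": 0}
    - {"fingers": -1,"x": 0,"y": 0,"z": 0.042,"wx": 0,"wy": 0,"wz": 0}
    - {"fingers": -1,"x": 0,"y": 0,"z": 0.045,"wx": 0,"wy": 0,"wz": 0}
    - {"fingers": -1,"x": 0,"y": 0,"z": 0.045,"wx": 0,"wy": 0,"wz": 0}

```text
time: 5.52
ee_pos: [0.5026, 0.0483, 0.1677]
tcp_rot: [166.1, -0.0, 98.4]
wrist_force: [0.3, -0.2, -0.5]
opening: 0.0
```

>>> play_rows:
  targets:
    - {"fingers": -1,"x": 0,"y": 0,"z": 0.003,"wx": 0,"wy": 0,"wz": 0}
    - {"fingers": -1,"x": 0,"y": 0,"z": 0.006,"wx": 0,"wy": 0,"wz": 0}
    - {"fingers": -1,"x": 0,"y": 0,"z": 0.008,"wx": 0,"wy": 0,"wz": 0}
    - {"fingers": -1,"x": 0,"y": 0,"z": 0.008,"wx": 0,"wy": 0,"wz": 0}

```text
time: 5.85
ee_pos: [0.5052, 0.0492, 0.1622]
tcp_rot: [165.8, 0.0, 98.5]
wrist_force: [-0.2, -2.0, 4.3]
opening: 0.0001
```

>>> play_rows:
  targets:
    - {"fingers": -1,"x": 0,"y": 0,"z": 0.0015,"wx": 0,"wy": 0,"wz": 0}
    - {"fingers": -1,"x": 0,"y": 0,"z": 0.003,"wx": 0,"wy": 0,"wz": 0}
    - {"fingers": -1,"x": 0,"y": 0,"z": 0.003,"wx": 0,"wy": 0,"wz": 0}

```text
time: 6.1
ee_pos: [0.5058, 0.0494, 0.1591]
tcp_rot: [165.8, 0.0, 98.5]
wrist_force: [1.4, -3.0, 6.1]
opening: 0.0004
```

>>> play_rows:
  targets:
    - {"fingers": -1,"x": 0,"y": 0,"z": 0.001,"wx": 0,"wy": 0,"wz": 0}
    - {"fingers": -1,"x": 0,"y": 0,"z": 0.002,"wx": 0,"wy": 0,"wz": 0}
    - {"fingers": -1,"x": 0,"y": 0,"z": 0.002,"wx": 0,"wy": 0,"wz": 0}

```text
time: 6.35
ee_pos: [0.5061, 0.0494, 0.158]
tcp_rot: [165.8, 0.0, 98.5]
wrist_force: [-1.9, -2.8, 10.2]
opening: -0.0001
```

>>> play_rows:
  targets:
    - {"fingers": -1,"x": 0,"y": 0,"z": 0.001,"wx": 0,"wy": 0,"wz": 0}
    - {"fingers": -1,"x": 0,"y": 0,"z": 0.001,"wx": 0,"wy": 0,"wz": 0}
    - {"fingers": -1,"x": 0,"y": 0,"z": 0.001,"wx": 0,"wy": 0,"wz": 0}

```text
time: 6.6
ee_pos: [0.5062, 0.0495, 0.1579]
tcp_rot: [165.8, 0.0, 98.5]
wrist_force: [-7.5, -3.3, 17.8]
opening: 0.0001
```

It's on the stop, so I'll hold it there.

>>> play_rows:
  targets:
    - {"fingers": -1,"x": 0,"y": 0,"z": 0,"wx": 0,"wy": 0,"wz": 0}
    - {"fingers": -1,"x": 0,"y": 0,"z": 0,"wx": 0,"wy": 0,"wz": 0}
    - {"fingers": -1,"x": 0,"y": 0,"z": 0,"wx": 0,"wy": 0,"wz": 0}
    - {"fingers": -1,"x": 0,"y": 0,"z": 0,"wx": 0,"wy": 0,"wz": 0}
    - {"fingers": -1,"x": 0,"y": 0,"z": 0,"wx": 0,"wy": 0,"wz": 0}
    - {"fingers": -1,"x": 0,"y": 0,"z": 0,"wx": 0,"wy": 0,"wz": 0}
    - {"fingers": -1,"x": 0,"y": 0,"z": 0,"wx": 0,"wy": 0,"wz": 0}
    - {"fingers": -1,"x": 0,"y": 0,"z": 0,"wx": 0,"wy": 0,"wz": 0}
    - {"fingers": -1,"x": 0,"y": 0,"z": 0,"wx": 0,"wy": 0,"wz": 0}
    - {"fingers": -1,"x": 0,"y": 0,"z": 0,"wx": 0,"wy": 0,"wz": 0}
    - {"fingers": -1,"x": 0,"y": 0,"z": 0,"wx": 0,"wy": 0,"wz": 0}
    - {"fingers": -1,"x": 0,"y": 0,"z": 0,"wx": 0,"wy": 0,"wz": 0}
    - {"fingers": -1,"x": 0,"y": 0,"z": 0,"wx": 0,"wy": 0,"wz": 0}
    - {"fingers": -1,"x": 0,"y": 0,"z": 0,"wx": 0,"wy": 0,"wz": 0}
    - {"fingers": -1,"x": 0,"y": 0,"z": 0,"wx": 0,"wy": 0,"wz": 0}
    - {"fingers": -1,"x": 0,"y": 0,"z": 0,"wx": 0,"wy": 0,"wz": 0}
    - {"fingers": -1,"x": 0,"y": 0,"z": 0,"wx": 0,"wy": 0,"wz": 0}
    - {"fingers": -1,"x": 0,"y": 0,"z": 0,"wx": 0,"wy": 0,"wz": 0}

```text
time: 8.1
ee_pos: [0.5062, 0.0495, 0.1579]
tcp_rot: [165.8, 0.0, 98.5]
wrist_force: [-7.8, -3.8, 18.1]
opening: 0.0001
```

>>> play_rows:
  targets:
    - {"fingers": -1,"x": 0,"y": 0,"z": 0,"wx": 0,"wy": 0,"wz": 0}
    - {"fingers": -1,"x": 0,"y": 0,"z": 0,"wx": 0,"wy": 0,"wz": 0}
    - {"fingers": -1,"x": 0,"y": 0,"z": 0,"wx": 0,"wy": 0,"wz": 0}
    - {"fingers": -1,"x": 0,"y": 0,"z": 0,"wx": 0,"wy": 0,"wz": 0}
    - {"fingers": -1,"x": 0,"y": 0,"z": 0,"wx": 0,"wy": 0,"wz": 0}
    - {"fingers": -1,"x": 0,"y": 0,"z": 0,"wx": 0,"wy": 0,"wz": 0}
    - {"fingers": -1,"x": 0,"y": 0,"z": 0,"wx": 0,"wy": 0,"wz": 0}

```text
time: 8.68
ee_pos: [0.5062, 0.0495, 0.1579]
tcp_rot: [165.8, 0.0, 98.5]
wrist_force: [-8.7, -4.3, 17.8]
opening: 0.0002
```

>>> play_rows:
  targets:
    - {"fingers": -1,"x": 0,"y": 0,"z": -0.02,"wx": 0,"wy": 0,"wz": 0}
    - {"fingers": -1,"x": 0,"y": 0,"z": -0.04,"wx": 0,"wy": 0,"wz": 0}
    - {"fingers": -1,"x": 0,"y": 0,"z": -0.06,"wx": 0,"wy": 0,"wz": 0}
    - {"fingers": -1,"x": 0,"y": 0,"z": -0.06,"wx": 0,"wy": 0,"wz": 0}
    - {"fingers": -1,"x": 0,"y": 0,"z": -0.06,"wx": 0,"wy": 0,"wz": 0}

```text
time: 9.1
ee_pos: [0.4916, 0.0477, 0.2143]
tcp_rot: [165.8, -0.0, 98.5]
wrist_force: [-0.0, -1.2, -0.9]
opening: 0.0003
```

Run:
```python
from h import *
rel(BLUE+.137*YR+(.020+.011+.05)*N,RT)
pic('side','s3',(200,130,420,350),2.7)
```

```text
t 9.1 pos [0.4916 0.0477 0.2143] rot [ 1.6584e+02 -2.0000e-02  9.8500e+01] F [-0.   -1.15 -0.88] op 0.0003
shift [ 0.1368 -0.0009 -0.0004] turn [ 0.16 -0.02 -0.  ]
```

View pics/s3.png

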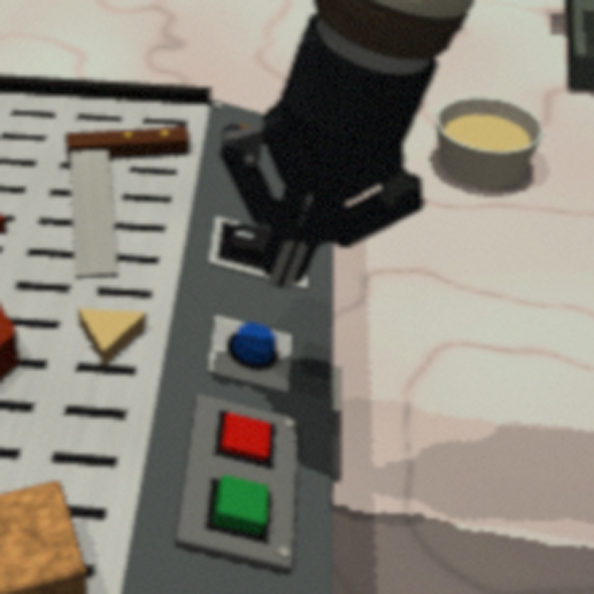

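Blue is back out and the loose pieces haven't moved. Moving over green now, at constant height so the fingers pass about 55 mm above red.

>>> play_rows:
  targets:
    - {"fingers": -1,"x": 0.035,"y": 0,"z": -0.004,"wx": 0,"wy": 0,"wz": 0}
    - {"fingers": -1,"x": 0.07,"y": -0.001,"z": -0.004,"wx": 0,"wy": 0,"wz": 0}
    - {"fingers": -1,"x": 0.105,"y": -0.001,"z": -0.002,"wx": 0,"wy": 0,"wz": 0}
    - {"fingers": -1,"x": 0.13,"y": -0.001,"z": 0,"wx": 0,"wy": 0,"wz": 0}
    - {"fingers": -1,"x": 0.137,"y": -0.001,"z": 0,"wx": 0.16,"wy": 0,"wz": 0}
    - {"fingers": -1,"x": 0.137,"y": -0.001,"z": 0,"wx": 0.16,"wy": 0,"wz": 0}
    - {"fingers": -1,"x": 0.137,"y": -0.001,"z": 0,"wx": 0.16,"wy": 0,"wz": 0}

```text
time: 9.73
ee_pos: [0.47, 0.1827, 0.2124]
tcp_rot: [166.2, 0.0, 98.5]
wrist_force: [0.8, -0.1, 0.9]
opening: 0.0003
```

Run:
```python
from h import *
from fit import blobs
cal,im,d=pic('wrist','w4')
for k,v in blobs(im).items():
    for st,ce,m in v: print(k,st.tolist(),np.round(ce,1))
print('green',wproj(cal,BLUE+.137*YR+.020*N))
rel(BLUE+.137*YR+(.020+.011+.005)*N,RT)
```

```text
green [269, 30, 9, 32, 241] [273.2  45. ]
green [265, 207, 46, 46, 1752] [287.2 227.4]
green [536, 379, 24, 41, 485] [551.6 405.9]
green [229.72861868 286.62289157]
t 9.78 pos [0.4703 0.1822 0.2127] rot [1.6613e+02 3.0000e-02 9.8480e+01] F [-0.99 -0.13  0.66] op -0.0002
shift [0.0007 0.0008 0.0433] turn [-0.13  0.03 -0.01]
```

View pics/w4.png

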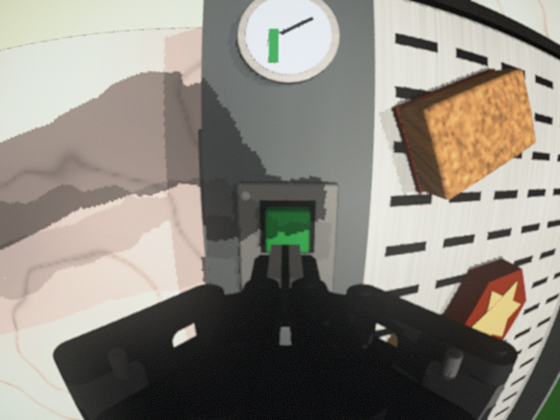

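Green is centred (col 287, row 227; predicted 287, 230). Pressing it now.

>>> play_rows:
  targets:
    - {"fingers": -1,"x": 0.001,"y": 0.001,"z": 0.022,"wx": 0,"wy": 0,"wz": 0}
    - {"fingers": -1,"x": 0.001,"y": 0.001,"z": 0.038,"wx": 0,"wy": 0,"wz": 0}
    - {"fingers": -1,"x": 0.001,"y": 0.001,"z": 0.043,"wx": 0,"wy": 0,"wz": 0}
    - {"fingers": -1,"x": 0.001,"y": 0.001,"z": 0.043,"wx": 0,"wy": 0,"wz": 0}

```text
time: 10.12
ee_pos: [0.4811, 0.1841, 0.1704]
tcp_rot: [166.2, 0.0, 98.4]
wrist_force: [0.7, -0.9, 0.0]
opening: -0.0002
```

>>> play_rows:
  targets:
    - {"fingers": -1,"x": 0,"y": 0,"z": 0.002,"wx": 0,"wy": 0,"wz": 0}
    - {"fingers": -1,"x": 0,"y": 0,"z": 0.004,"wx": 0,"wy": 0,"wz": 0}
    - {"fingers": -1,"x": 0,"y": 0,"z": 0.006,"wx": 0,"wy": 0,"wz": 0}
    - {"fingers": -1,"x": 0,"y": 0,"z": 0.008,"wx": 0,"wy": 0,"wz": 0}
    - {"fingers": -1,"x": 0,"y": 0,"z": 0.008,"wx": 0,"wy": 0,"wz": 0}

```text
time: 10.53
ee_pos: [0.4837, 0.1858, 0.1648]
tcp_rot: [166.0, 0.0, 98.5]
wrist_force: [1.1, 0.4, 0.6]
opening: 0.0003
```

>>> play_rows:
  targets:
    - {"fingers": -1,"x": 0,"y": 0,"z": 0.001,"wx": 0,"wy": 0,"wz": 0}
    - {"fingers": -1,"x": 0,"y": 0,"z": 0.002,"wx": 0,"wy": 0,"wz": 0}
    - {"fingers": -1,"x": 0,"y": 0,"z": 0.003,"wx": 0,"wy": 0,"wz": 0}
    - {"fingers": -1,"x": 0,"y": 0,"z": 0.003,"wx": 0,"wy": 0,"wz": 0}

```text
time: 10.87
ee_pos: [0.4843, 0.186, 0.1615]
tcp_rot: [166.0, -0.0, 98.5]
wrist_force: [1.1, -1.2, 3.3]
opening: 0.0002
```

>>> play_rows:
  targets:
    - {"fingers": -1,"x": 0,"y": 0,"z": 0.001,"wx": 0,"wy": 0,"wz": 0}
    - {"fingers": -1,"x": 0,"y": 0,"z": 0.002,"wx": 0,"wy": 0,"wz": 0}
    - {"fingers": -1,"x": 0,"y": 0,"z": 0.002,"wx": 0,"wy": 0,"wz": 0}

```text
time: 11.12
ee_pos: [0.4846, 0.186, 0.1606]
tcp_rot: [166.0, -0.0, 98.5]
wrist_force: [-4.5, -2.1, 12.0]
opening: 0.0002
```

>>> play_rows:
  targets:
    - {"fingers": -1,"x": 0,"y": 0,"z": 0.001,"wx": 0,"wy": 0,"wz": 0}
    - {"fingers": -1,"x": 0,"y": 0,"z": 0.001,"wx": 0,"wy": 0,"wz": 0}
    - {"fingers": -1,"x": 0,"y": 0,"z": 0.001,"wx": 0,"wy": 0,"wz": 0}

```text
time: 11.37
ee_pos: [0.4847, 0.1861, 0.1605]
tcp_rot: [166.0, -0.0, 98.5]
wrist_force: [-9.0, -3.9, 18.8]
opening: 0.0001
```

On the stop. Retreating to check.

>>> play_rows:
  targets:
    - {"fingers": -1,"x": 0,"y": 0,"z": -0.02,"wx": 0,"wy": 0,"wz": 0}
    - {"fingers": -1,"x": 0,"y": 0,"z": -0.05,"wx": 0,"wy": 0,"wz": 0}
    - {"fingers": -1,"x": 0,"y": 0,"z": -0.08,"wx": 0,"wy": 0,"wz": 0}
    - {"fingers": -1,"x": 0.03,"y": 0,"z": -0.11,"wx": 0,"wy": 0,"wz": 0}
    - {"fingers": -1,"x": 0.06,"y": -0.02,"z": -0.12,"wx": 0,"wy": 0,"wz": 0}
    - {"fingers": -1,"x": 0.08,"y": -0.05,"z": -0.12,"wx": 0,"wy": 0,"wz": 0}
    - {"fingers": -1,"x": 0.1,"y": -0.08,"z": -0.12,"wx": 0,"wy": 0,"wz": 0}
    - {"fingers": -1,"x": 0.1,"y": -0.1,"z": -0.12,"wx": 0,"wy": 0,"wz": 0}
    - {"fingers": -1,"x": 0.1,"y": -0.1,"z": -0.12,"wx": 0,"wy": 0,"wz": 0}
    - {"fingers": -1,"x": 0.1,"y": -0.1,"z": -0.12,"wx": 0,"wy": 0,"wz": 0}

```text
time: 12.2
ee_pos: [0.3446, 0.2666, 0.2504]
tcp_rot: [166.1, 0.0, 98.6]
wrist_force: [0.9, 0.0, 0.2]
opening: -0.0
```

Run:
```python
from h import *
from fit import blobs
print(bot.get_obs()['time'],bot.get_obs()['wrist_force'])
for c in ['side','top']:
    cal,im,d=pic(c,c+'5',(200,130,420,350) if c=='side' else (70,130,350,300),2.7)
    T=np.linalg.inv(np.array(cal['camera_from_world'])); rr,cc=np.mgrid[0:420,0:560]
    P=np.stack([(cc-cal['cx'])/cal['fx']*d,(rr-cal['cy'])/cal['fy']*d,d],-1)@T[:3,:3].T+T[:3,3]
    for k,v in blobs(im).items():
        for st,ce,m in v:
            m=cv2.erode(m.astype(np.uint8),np.ones((3,3)))>0
            if m.sum()==0: continue
            q=np.median(P[m],0)
            if .4<q[0]<.6: print(c,k,np.round(ce,1),'height',np.round((q-BLUE)@N,4))
    # rocker ends heights (local patch medians)
    for n,s in (('bar',.017),('ring',-.017)):
        X=(P-(BLUE-.110*YR)); m=(abs(X@XU-s)<.006)&(abs(X@YR)<.009)&(d>0); print(c,n,np.round(np.median((X@N)[m]),4),m.sum())
```

```text
12.2 [0.93672371 0.00260593 0.23790644]
side green [365.6   6.1] height 0.0984
side green [378.1  52.8] height -0.1463
side green [288.4 317.8] height 0.0146
side green [289.3 388.9] height 0.014
side blue [293.7 256.9] height 0.0167
side red [291.1 290.5] height 0.0202
side bar 0.014 38
side ring 0.0205 43
top green [148.3 253.8] height 0.0137
top blue [207.2 240.4] height 0.017
top red [171.3 248.8] height 0.0193
top bar 0.0135 40
top ring 0.0189 40
```

View pics/side5.png

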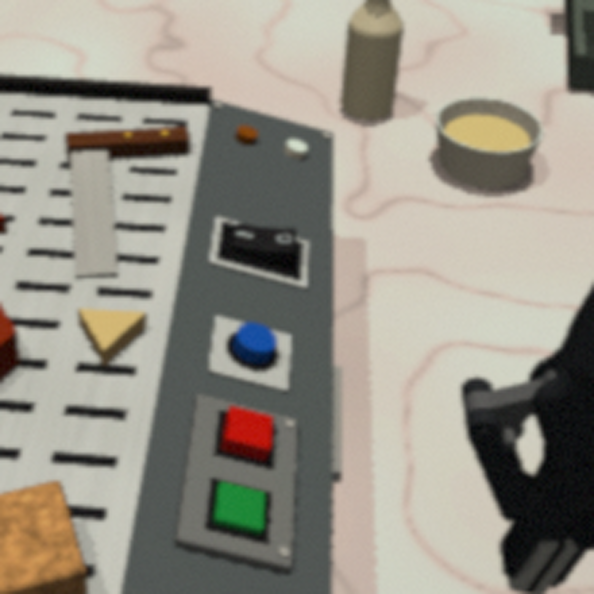

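View pics/top5.png

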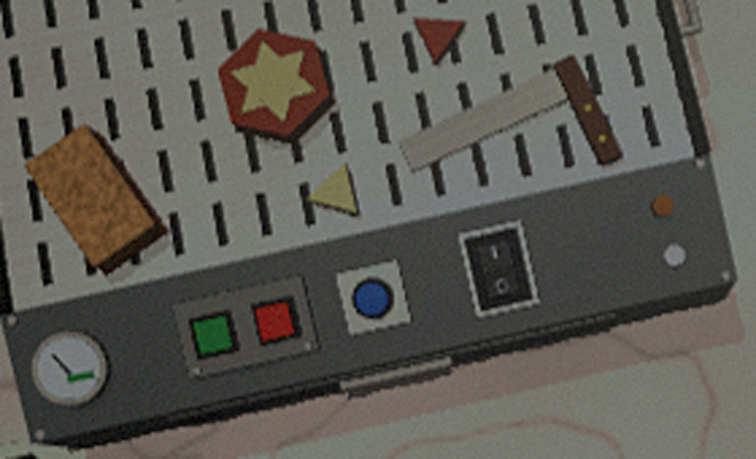

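The heights above the fascia match the end state: green about 14 mm (in), red about 20 mm (popped out), blue 17 mm (out). The rocker's bar end is down at about 13.5 mm and its ring end up at about 20 mm.

```bash
python3 -c "
from workcell import bot
print(bot.job_done())"
```

```text
the job is handed in; nothing more can be done
None
```

The sanding table is ready: power on, filter shaken, fan started, in that order. I handed the job in at about 12.3 s on the robot's clock, with the arm clear of everything.

- **Rocker:** I pressed the white-bar end to its stop, with the force rising to about 17 N. Depth readings afterwards put the bar end at 13.5–14 mm (about 13 mm expected) and the ring end at 19–20.5 mm. The two cameras differ by up to about 1.5 mm, which is within depth noise.
- **Blue button:** I pressed it fully in and held it at about 20 N for a little over 2 s, then let go. It sprang back to 17 mm.
- **Green button:** I pressed it to its stop at about 21 N. It stayed in at about 14 mm and red popped out to about 20 mm. The fingers never came near red.

In the last side and top pictures, the loose pieces on the slotted top lie where they were. No check failed.

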